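# Draw a filter slider out of the microscope lamp house

## Task

Draw the filter slider that has the flat upright grip plate out of the microscope's lamp house, pulling it straight along its channel and keeping it level so that it does not bind, without forcing it. Then lay it flat in the empty steel tray, grip plate upwards, and let go; leave the other slider, the one with the round knob, where it is in the lamp house.

Things in the scene. Friction and masses are not known exactly. Their poses are not given: they have to be found in the camera images.
- plate_slider_mid (a point): Centre of the wanted loose slider's aluminium bar, 32 (x) x 130 (y) x 12 (z) mm, 75 to 155 g, two glass windows. Black upright grip plate, 10 (x) x 30 (y) x 50 (z) mm, on top near the outer end: its centre is 47 mm along +y and 31 mm above this point, its top 56 mm above. y runs along the channel, out of the lamp house; z up. At the start 55 to 75 mm of the bar is inside.
- knob_slider_mid (a point): Centre of the bar of the other loose slider, to be left alone: same bar and axes, but in place of the plate a black round knob (26 mm across, its top 56 mm above this point) on a stem, likewise 47 mm along +y. It sits in the other channel; which channel holds which slider varies.
- lamphouse: Fixed low grey box, 220 (x) x 110 (y) x 52 mm, slotted top; origin: centre of underside, z up. Two channels 50 mm either side of it along x open in the +y face and run 100 mm inwards: 38 mm wide, 15 high, floor 25 mm above the bench (3 mm play each side and above the bar). A sill at floor height juts 45 mm from the +y face. A slider is free once its centre is over 120 mm along +y from the origin.
- tray: Empty rectangular steel tray fixed to the bench, 110 (x) x 210 (y) mm outside, 21 mm high, walls and floor 5 mm thick, so 100 x 200 mm inside and 16 mm deep; origin at the centre of its underside, y along its length, z up. The slider may point either way along it.
Not all that is in view belongs to the job. Leave any purple look-alike of the part that bears plate_slider_mid alone.

How it is judged:
On the way:
1. the plate slider is drawn more than half out along its channel, level and straight (y of plate_slider_mid in the frame of lamphouse between 0.085 and 0.16 m and angle between plate_slider_mid's own z axis and vertical below 0.17 rad and angle between the y axis of plate_slider_mid and the y axis of lamphouse, either way round below 0.2 rad), for 0.1 s.
At the end, for the whole second after the job is handed in: The plate slider lies flat on the tray's floor with its grip plate up (bar level within 6 degrees, its centre less than 16 mm above the tray's underside and within 35 mm across and 40 mm along of the tray's centre); the knob slider is still in its channel within 15 mm of where it was (x of plate_slider_mid in the frame of tray between -0.035 and 0.035 m and y of plate_slider_mid in the frame of tray between -0.04 and 0.04 m and z of plate_slider_mid in the frame of tray below 0.016 m and angle between plate_slider_mid's own z axis and vertical below 0.1 rad and distance of knob_slider_mid from where it was at the start of the episode below 0.015 m); the robot touches nothing.
It fails at once if the plate slider is tipped by more than 10 degrees while its inner end is still 10 mm or more inside the channel (y of plate_slider_mid in the frame of lamphouse below 0.11 m and horizontal distance between plate_slider_mid and lamphouse below 0.125 m and z of plate_slider_mid in the frame of lamphouse below 0.06 m and angle between plate_slider_mid's own z axis and vertical above 0.175 rad).
It fails at once if the lamp house is forced: more than 25 N on it, by a bound slider or by the robot (contact force between lamphouse and anything else above 25 N).
It fails at once if the knob slider is moved by more than 15 mm (distance of knob_slider_mid from where it was at the start of the episode above 0.015 m).
It also fails if it takes over 42 s, if anything falls off the work surface, if the arm or the gripper's body presses on something with over 40 N, if the wrist force passes 120 N, or if a joint passes its speed limit or range.

## Robot

A 6-joint arm with a two-finger parallel gripper is mounted at the origin on the work surface. World frame = base frame: x ahead of the robot, y to its left, z up, the work surface at z = 0. Lengths are in m, angles in rad, forces in N, time in s.
With the tool pointing down it reaches from about 0.325 to 0.9 m from the base axis. Payload 6.1 kg.
Tool frame: the origin (TCP) lies between the finger pads; the fingertips stand 8 mm ahead of it and the grasp point (between the pads) lies 11 mm behind it (tcp_to_tips is the distance from the TCP to the fingertips, in m); z points along the fingers, y is the line along which they close (so a half turn about z gives the same grasp; the last joint's range is limited). The gripper opens to 87 mm and grips with 3 to 60 N. Pads are 19 mm wide; open, the fingers measure 117 mm over their backs; the gripper's body (75 mm by 190 mm) begins 51 mm behind the grasp point.
Start: joints at [-1.306, 0.22, 1.526, -0, 1.395, -0.126], TCP at [0.238, -0.578, 0.21] pointing down, gripper open.
Joint ranges: [-2.98, 2.98], [-0.91, 2.08], [0.09, 2.57], [-1.24, 4.39], [0.2, 2.65], [-2.68, 2.68]. Speed limits (rad/s): [2.57, 2.57, 3.01, 3.14, 3.14, 3.14].

## Interface

Orientations are given as a unit quaternion [x, y, z, w].
In Python, from plant import get_obs, snapshot, close_job, tcp_to_tips gives the robot as it stands.
- The arm moves only by the shell command python3 -m pendant 'ROWS' [FORCE]. ROWS is JSON, a list of rows, each an object with "delta_pos": the shift along the tool's x, y, z in cm, a list of three; "rotation": the turn, a rotation vector about the tool's x, y, z in degrees, a list of three; "fingers": the opening, from 0 (shut) to 1 (fully open). A call has 1 to 8 rows; each row shifts and turns the commanded pose from where the row before left it, along the tool's axes as they then stand; what a row does not reach is not made up. A row lasts 1/12 s, in which the tool goes at most 41.7 mm and 7.16 degrees, less where a joint would pass 70% of its speed; a pose out of reach is approached as far as the arm can. A call with a gripper value outside its range is refused whole. The fingers move at their own pace and stop on an object; FORCE is the grip in N (left out, the last holds). Time passes only in rows, so rows that do not move let the fingers close. It gives the time, the measured TCP pose, the force, the opening and the grip force at its end, in the units of the state.
- get_obs(): the state, without advancing time (a new reading comes with each control period).
- snapshot(name): name is "scene" or "top" or "wrist"; returns a dict with "img" (384x512x3 uint8, red, green, blue), "mtx" (3x3 intrinsics, pixels), "world_from_camera" (4x4, takes a point from camera to world coordinates). Camera axes: x right, y up, looking along -z (the intrinsics and any distortion apply to the point x, -y, -z); pixel columns grow to the right and rows downward; lengths in m; the calibration is good to about 2 mm. A picture is of the moment at which its call begins. There is no depth.
- close_job(): hands the job in; it is judged then, once.
The state is a dict: "time": time; "q": joint angles; "qd": joint speeds; "tau": joint torques, N m; "position": TCP position; "ee_rot": TCP orientation; "wrist_force": force on the tool from outside, world axes, zero at the start; "torque": the same for the moment, N m; "finger_gap": finger opening in m; "grasp_force": force on a finger pad.
Only numpy, scipy, OpenCV 4.12 (cv2) and the standard library are available. Lean on these libraries where they do the work, as an engineer would, in place of code of your own. Each camera call takes 0.05 s, during which the arm holds its last target. There are 200 camera calls.

## Working session

There is one attempt and no reset: what is moved stays moved. The work goes in short steps, Python scripts to look and compute and a shell command to move; the robot and the scene stay as the last step left them, time stands still between calls to the robot, and variables do not carry over. Pictures are saved under pics/ and viewed, at most 10 in all, crops included, and the job is handed in when it is done.

```bash
mkdir -p pics
cat > h.py <<'E'
import numpy as np, cv2
from plant import get_obs, snapshot
def shot(n,f):
    s=snapshot(n); cv2.imwrite(f'pics/{f}.png',s['img'][:,:,::-1]); np.savez(f'{f}.npz',**s); return s
def ray(s,u,v):
    K=s['mtx'];T=s['world_from_camera']
    d=np.linalg.inv(K)@[u,v,1]; d=T[:3,:3]@[d[0],-d[1],-d[2]]
    return T[:3,3],d
def at(s,u,v,z):
    o,d=ray(s,u,v); return o+d*(z-o[2])/d[2]
def proj(s,p):
    T=s['world_from_camera'];c=T[:3,:3].T@(np.array(p)-T[:3,3]); q=s['mtx']@[c[0],-c[1],-c[2]]; return q[:2]/q[2]
E
python3 - <<'E'
from h import *
a=shot('top','top0');b=shot('scene','scene0')
print([k for k in a],get_obs()['position'],get_obs()['ee_rot'])
im=np.hstack([a['img'],b['img']]);cv2.imwrite('pics/both.png',cv2.resize(im,(800,300),interpolation=cv2.INTER_AREA)[:,:,::-1])
cv2.imwrite('pics/top0.png',cv2.resize(a['img'],(800,600))[:,:,::-1])
E
```

```text
['img', 'mtx', 'world_from_camera'] [ 0.23793033 -0.57730972  0.20894159] [ 9.80969730e-01  1.94158738e-01 -5.56267686e-05 -8.77507805e-04]
```

View pics/top0.png

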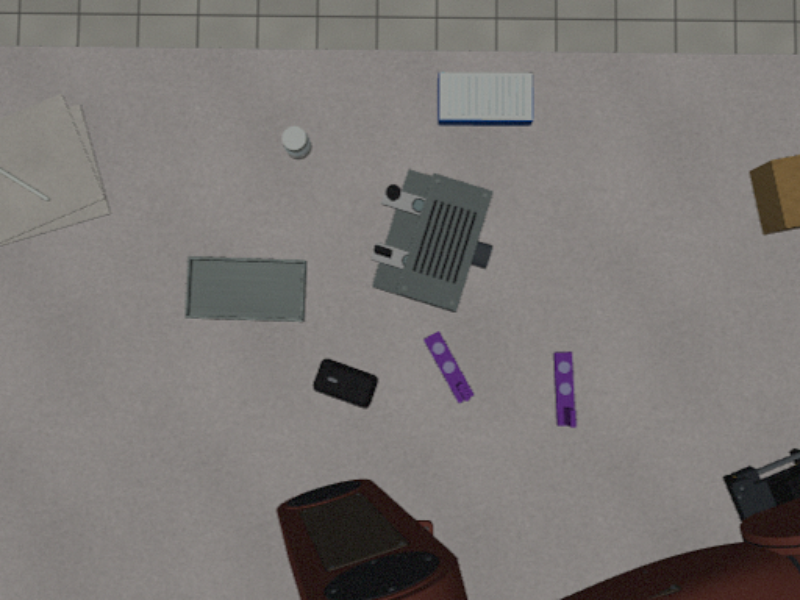

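View pics/scene0.png

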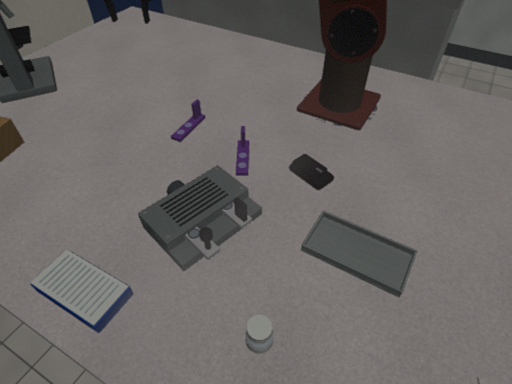

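The top view (at 800x600) shows the lamp house near (435,240), its channels opening to the left. The round knob is at (393,192) and the upright plate at (383,251). The empty tray is at (246,289). Two purple look-alikes lie at (448,367) and (565,389). The plate at (383,251) fits: it is flat, black and on an aluminium bar in a channel. I'll confirm this in an enlarged crop.

Run:
```python
from h import *
a=np.load('top0.npz');b=np.load('scene0.npz')
c1=cv2.resize(a['img'][100:210,225:325],(480,528),interpolation=cv2.INTER_CUBIC)
c2=cv2.resize(b['img'][190:270,180:270],(315,280),interpolation=cv2.INTER_CUBIC)
im=np.zeros((528,800,3),np.uint8);im[:,:480]=c1;im[:280,485:]=c2
cv2.imwrite('pics/crop1.png',im[:,:,::-1])
f=lambda u,v,z:print((u,v),at(a,u*.64,v*.64,z).round(4))
print('cam',a['world_from_camera'][:3,3])
for p in [(190,258),(306,261),(304,320),(186,318)]: f(*p,.021)
for p in [(435,174),(492,191),(456,310)]: f(*p,.052)
```

```text
cam [ 0.41746048 -0.04185734  1.26856366]
(190, 258) [0.5591 0.3344 0.021 ]
(306, 261) [0.556  0.1281 0.021 ]
(304, 320) [0.4511 0.1297 0.021 ]
(186, 318) [0.4524 0.3385 0.021 ]
(435, 174) [ 0.7075 -0.0984  0.052 ]
(492, 191) [ 0.6786 -0.1979  0.052 ]
(456, 310) [ 0.4704 -0.1366  0.052 ]
```

View pics/crop1.png

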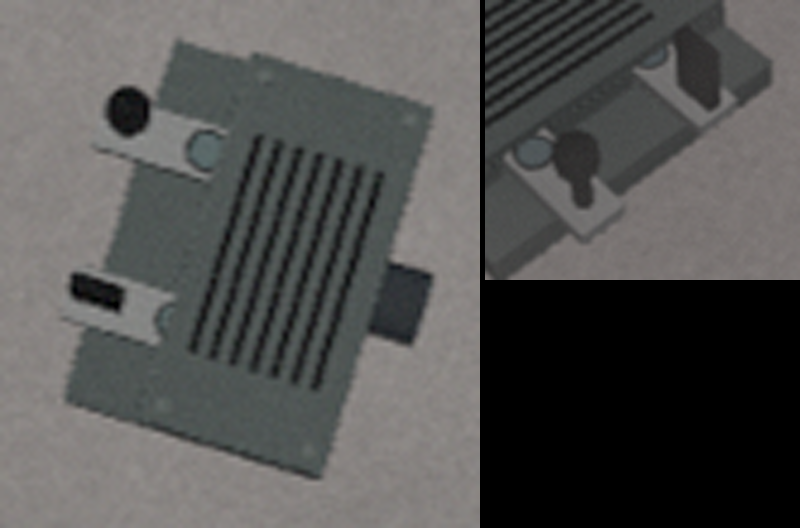

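The crop confirms it: the flat plate (crop ~(97,292)) stands on the bar in the lower channel, and the round knob (128,110) is in the upper one.

Run:
```python
from h import *
a=np.load('top0.npz')
f=lambda u,v,z:at(a,225+u/4.8-.4,100+v/4.8-.4,z)
P=lambda *p:f(*p)
A,B,C=f(252,55,.052),f(432,107,.052),f(322,477,.052)
print('house',A,B,C,np.linalg.norm(A-B),np.linalg.norm(C-B))
yax=(A-B)[:2];print('yaw of +y', np.degrees(np.arctan2(yax[1],yax[0])))
xa=(B-C)[:2];print('yaw of x',np.degrees(np.arctan2(xa[1],xa[0])))
S=f(178,40,.025)-f(68,402,.025);print('sill',np.degrees(np.arctan2(S[1],S[0])),np.linalg.norm(S))
print('plate',f(94,286,.087),f(97,293,.075))
e1,e2=f(97,112,.037),f(60,310,.037);print(e1,e2)
o=get_obs();from scipy.spatial.transform import Rotation as R
print(R.from_quat(o['ee_rot']).as_matrix().round(3),o['position'])
w=snapshot('wrist')['world_from_camera'];print(w.round(3))
```

```text
house [ 0.70828048 -0.09483231  0.052     ] [ 0.6795455  -0.19714395  0.052     ] [ 0.46889072 -0.13616465  0.052     ] 0.10627027201137901 0.21930324474544102
yaw of +y 74.31221192916351
yaw of x -16.144407847810278
sill -16.11510678333643 0.2201299866020381
plate [ 0.57083495 -0.00776885  0.087     ] [ 0.56851259 -0.00913264  0.075     ]
[ 0.67779914 -0.00679117  0.037     ] [0.56332885 0.01291927 0.037     ]
[[ 0.925  0.381 -0.   ]
 [ 0.381 -0.925  0.002]
 [ 0.    -0.002 -1.   ]] [ 0.23793033 -0.57730972  0.20894159]
[[ 0.38   0.887  0.262  0.311]
 [-0.925  0.365  0.106 -0.549]
 [-0.002 -0.282  0.959  0.384]
 [ 0.     0.     0.     1.   ]]
```

```bash
R='{"delta_pos":[0,0,0],"rotation":[0,0,-6.45],"fingers":0.6}'; python3 -m pendant '[{"delta_pos":[0,0,0],"rotation":[0,0,-6.45],"fingers":0.6},{"delta_pos":[0,0,0],"rotation":[0,0,-6.45],"fingers":0.6},{"delta_pos":[0,0,0],"rotation":[0,0,-6.45],"fingers":0.6},{"delta_pos":[0,0,0],"rotation":[0,0,-6.45],"fingers":0.6},{"delta_pos":[0,0,0],"rotation":[0,0,-6.45],"fingers":0.6},{"delta_pos":[0,0,0],"rotation":[0,0,-6.45],"fingers":0.6},{"delta_pos":[0,0,0],"rotation":[0,0,-6.45],"fingers":0.6},{"delta_pos":[0,0,0],"rotation":[0,0,-6.45],"fingers":0.6}]' 15
python3 -m pendant '[{"delta_pos":[4,1,0],"rotation":[0,0,0],"fingers":0.6},{"delta_pos":[4,1,0],"rotation":[0,0,0],"fingers":0.6},{"delta_pos":[4,1,0],"rotation":[0,0,0],"fingers":0.6},{"delta_pos":[4,1,0],"rotation":[0,0,0],"fingers":0.6},{"delta_pos":[4,1,0],"rotation":[0,0,0],"fingers":0.6},{"delta_pos":[4,1,0],"rotation":[0,0,0],"fingers":0.6},{"delta_pos":[4,1,0],"rotation":[0,0,0],"fingers":0.6},{"delta_pos":[4,1,0],"rotation":[0,0,0],"fingers":0.6}]'
```

```text
time: 0.82
position: [0.238, -0.5776, 0.2095]
ee_rot: [0.797, 0.604, 0.0, -0.0]
wrist_force: [0.2, 0.8, -0.3]
finger_gap: 0.0532
grasp_force: 0.0
time: 1.48
position: [0.4037, -0.2904, 0.2098]
ee_rot: [0.799, 0.602, 0.0, -0.0]
wrist_force: [1.3, -0.5, 0.2]
finger_gap: 0.0524
grasp_force: 0.0
```

```bash
python3 -m pendant '[{"delta_pos":[4,1,0],"rotation":[0,0,0],"fingers":0.6},{"delta_pos":[4,1,0],"rotation":[0,0,0],"fingers":0.6},{"delta_pos":[4,1,0],"rotation":[0,0,0],"fingers":0.6},{"delta_pos":[4,1,0],"rotation":[0,0,0],"fingers":0.6},{"delta_pos":[4,1,0],"rotation":[0,0,0],"fingers":0.6},{"delta_pos":[4,1,0],"rotation":[0,0,0],"fingers":0.6},{"delta_pos":[3,1,0],"rotation":[0,0,0],"fingers":0.6},{"delta_pos":[2,1,0],"rotation":[0,0,0],"fingers":0.6}]'
python3 -m pendant '[{"delta_pos":[0,0,0],"rotation":[0,0,0],"fingers":0.6},{"delta_pos":[0,0,0],"rotation":[0,0,0],"fingers":0.6},{"delta_pos":[0,0,0],"rotation":[0,0,0],"fingers":0.6}]'
python3 - <<'E'
from h import *
s=shot('wrist','w1')
cv2.imwrite('pics/w1.png',cv2.resize(s['img'],(800,600),interpolation=cv2.INTER_CUBIC)[:,:,::-1])
print(proj(s,[.57,-.008,.087])/.64)
E
```

```text
time: 2.15
position: [0.5608, -0.0323, 0.2097]
ee_rot: [0.798, 0.603, 0.0, -0.0]
wrist_force: [0.7, -0.6, 0.4]
finger_gap: 0.0522
grasp_force: 0.0
time: 2.4
position: [0.5595, -0.036, 0.2095]
ee_rot: [0.799, 0.602, -0.001, -0.0]
wrist_force: [0.5, -1.3, 0.5]
finger_gap: 0.0521
grasp_force: 0.0
[397.80147473 231.52118118]
```

View pics/w1.png

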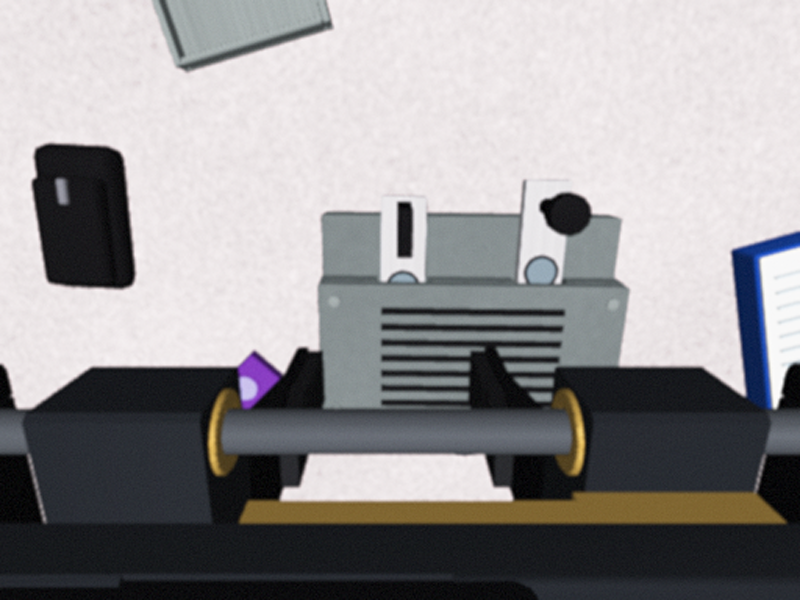

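The wrist view (800x600) shows the plate at about (404,230), spanning columns 397–412 and rows 202–258. The bar end is at (386,196)–(425,197), and the knob slider is to the right at (570,213).

Run:
```python
from h import *
from scipy.spatial.transform import Rotation as R
s=np.load('w1.npz');o=get_obs();M=R.from_quat(o['ee_rot']).as_matrix();p=o['position'];print(p)
print('cam',M.T@(s['world_from_camera'][:3,3]-p))
for n,u,v,z in [('barL',386,196,.037),('barR',427,197,.037),('bar inL',381,281,.037),('bar inR',425,281,.037),('plTL',397,203,.087),('plTR',412,203,.087),('plBL',398,258,.087),('plBR',412,258,.087),('plB@bot',405,258,.037),('plT@bot',405,203,.037),('faceL',320,284,.052),('faceR',628,289,.052),('sillL',322,213,.025),('sillR',620,217,.025),('knob bar',524,180,.037)]:
    q=at(s,u*.64,v*.64,z);print(n,q.round(4),(M.T@(q-p)).round(4))
```

```text
[ 0.55942613 -0.03645896  0.20963834]
cam [ 0.07748967  0.00147062 -0.17472118]
barL [0.5668 0.0103 0.037 ] [ 0.0471 -0.0057  0.1726]
barR [0.594  0.0018 0.037 ] [0.0465 0.0227 0.1726]
bar inL [ 0.5462 -0.0471  0.037 ] [-0.0138 -0.0096  0.1727]
bar inR [ 0.577  -0.0559  0.037 ] [-0.0137  0.0224  0.1726]
plTL [0.5742 0.0085 0.087 ] [0.0474 0.0019 0.1226]
plTR [0.5828 0.0061 0.087 ] [0.0474 0.0108 0.1226]
plBL [ 0.5656 -0.0238  0.087 ] [0.014  0.0025 0.1226]
plBR [ 0.5739 -0.0261  0.087 ] [0.014  0.0111 0.1226]
plB@bot [ 0.5676 -0.0355  0.037 ] [0.0033 0.0077 0.1726]
plT@bot [0.5782 0.0021 0.037 ] [0.0423 0.0075 0.1726]
faceL [ 0.5062 -0.0338  0.052 ] [-0.012  -0.0518  0.1577]
faceR [ 0.7122 -0.0966  0.052 ] [-0.0155  0.1635  0.1575]
sillL [0.5183 0.0106 0.025 ] [ 0.0339 -0.0523  0.1847]
sillR [ 0.7252 -0.0518  0.025 ] [0.0312 0.1637 0.1845]
knob bar [ 0.661  -0.0054  0.037 ] [0.058  0.0891 0.1725]
```

```bash
python3 -m pendant '[{"delta_pos":[1.5,0.4,0],"rotation":[0,0,0.5],"fingers":0.5},{"delta_pos":[1.4,0.3,0],"rotation":[0,0,0],"fingers":0.5},{"delta_pos":[0,0,2.5],"rotation":[0,0,0],"fingers":0.5},{"delta_pos":[0,0,2.5],"rotation":[0,0,0],"fingers":0.5},{"delta_pos":[0,0,2.5],"rotation":[0,0,0],"fingers":0.5},{"delta_pos":[0,0,1],"rotation":[0,0,0],"fingers":0.5},{"delta_pos":[0,0,0],"rotation":[0,0,0],"fingers":0.5},{"delta_pos":[0,0,0],"rotation":[0,0,0],"fingers":0.5}]'
python3 - <<'E'
from h import *
s=shot('wrist','w2');t=shot('scene','s2')
im=np.zeros((600,800,3),np.uint8)
im[:300]=cv2.resize(s['img'][100:250,56:456],(800,300),interpolation=cv2.INTER_CUBIC)
im[300:]=cv2.resize(t['img'][160:280,130:290],(400,300)).repeat(2,1)[:, :800] if 0 else np.hstack([cv2.resize(t['img'][160:280,130:290],(400,300)),np.zeros((300,400,3),np.uint8)])
cv2.imwrite('pics/w2.png',im[:,:,::-1]);print(get_obs()['position'])
E
```

```text
time: 3.12
position: [0.5748, -0.0101, 0.1252]
ee_rot: [0.801, 0.598, -0.0, -0.0]
wrist_force: [0.3, -0.6, 1.0]
finger_gap: 0.0435
grasp_force: 0.0
[ 0.57625235 -0.01017017  0.12693351]
```

View pics/w2.png

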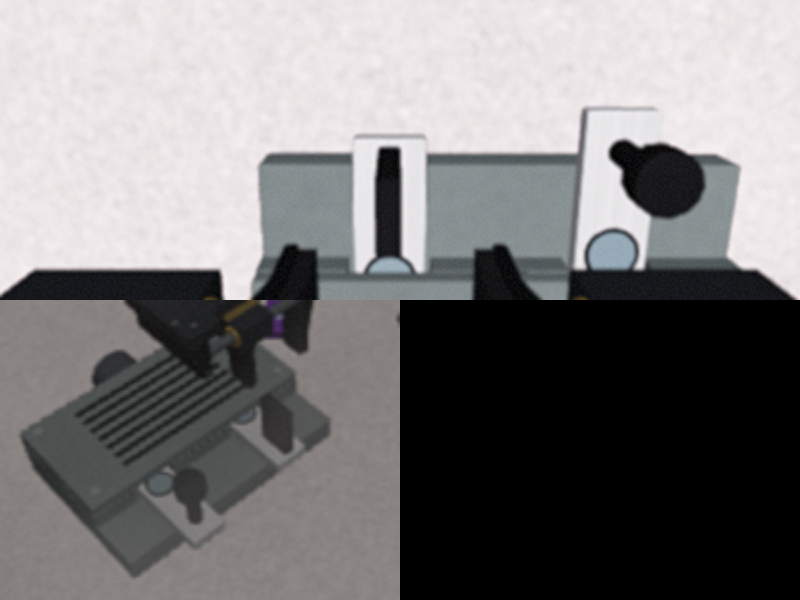

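The wrist crop shows the plate between the fingers (columns 376–402, centre about 388, rows 148–258). The bar end is at row 136 (353–426). The fingers' midpoint is about column 397, so the plate lies slightly left of it.

Run:
```python
from h import *
from scipy.spatial.transform import Rotation as R
s=np.load('w2.npz');o=get_obs();M=R.from_quat(o['ee_rot']).as_matrix();p=o['position'];print(p)
for n,u,v,z in [('barL',353,137,.037),('barR',426,137,.037),('plbaseoutL',379,149,.037),('plbaseoutR',400,149,.037),('topoutL',377,178,.087),('topoutR',402,178,.087),('top in',389,257,.087),('knob',663,180,.087),('sillL',262,158,.025),('sillR',738,164,.025)]:
    q=at(s,56+u/2,100+v/2,z);print(n,q.round(4),(M.T@(q-p)).round(4))
```

```text
[ 0.57625235 -0.01017017  0.12693351]
barL [0.5642 0.0119 0.037 ] [ 0.0177 -0.0181  0.0899]
barR [0.594 0.003 0.037] [0.0176 0.013  0.09  ]
plbaseoutL [0.5733 0.0037 0.037 ] [ 0.0124 -0.0071  0.0899]
plbaseoutR [0.5819 0.0011 0.037 ] [0.0124 0.0019 0.0899]
topoutL [0.5743 0.0052 0.087 ] [ 0.0142 -0.0064  0.0399]
topoutR [0.5827 0.0027 0.087 ] [0.0141 0.0024 0.0399]
top in [ 0.5697 -0.0248  0.087 ] [-0.0159 -0.0022  0.0399]
knob [ 0.6706 -0.0242  0.087 ] [0.0134 0.0943 0.0402]
sillL [0.5204 0.012  0.025 ] [ 0.0053 -0.0601  0.1018]
sillR [ 0.7253 -0.0518  0.025 ] [0.0024 0.1544 0.1024]
```

```bash
python3 -m pendant '[{"delta_pos":[0,-0.2,1],"rotation":[0,0,0.4],"fingers":0.5},{"delta_pos":[0,0,2],"rotation":[0,0,0],"fingers":0.5},{"delta_pos":[0,0,2],"rotation":[0,0,0],"fingers":0.5},{"delta_pos":[0,0,1.2],"rotation":[0,0,0],"fingers":0.5},{"delta_pos":[0,0,1],"rotation":[0,0,0],"fingers":0.5},{"delta_pos":[0,0,0],"rotation":[0,0,0],"fingers":0.5},{"delta_pos":[0,0,0],"rotation":[0,0,0],"fingers":0.5}]' 5
python3 -m pendant '[{"delta_pos":[0,0,0],"rotation":[0,0,0],"fingers":0.3},{"delta_pos":[0,0,0],"rotation":[0,0,0],"fingers":0.2},{"delta_pos":[0,0,0],"rotation":[0,0,0],"fingers":0.1},{"delta_pos":[0,0,0],"rotation":[0,0,0],"fingers":0.05},{"delta_pos":[0,0,0],"rotation":[0,0,0],"fingers":0},{"delta_pos":[0,0,0],"rotation":[0,0,0],"fingers":0},{"delta_pos":[0,0,0],"rotation":[0,0,0],"fingers":0},{"delta_pos":[0,0,0],"rotation":[0,0,0],"fingers":0}]' 5
```

```text
time: 3.8
position: [0.573, -0.0092, 0.0529]
ee_rot: [0.803, 0.595, -0.0, -0.0]
wrist_force: [-0.8, 0.1, 0.2]
finger_gap: 0.044
grasp_force: 0.0
time: 4.47
position: [0.5731, -0.0092, 0.0531]
ee_rot: [0.803, 0.595, 0.0, 0.0]
wrist_force: [-0.2, 0.2, 1.8]
finger_gap: 0.0097
grasp_force: 5.0
```

```bash
python3 -m pendant '[{"delta_pos":[0,0,0],"rotation":[0,0,0],"fingers":0},{"delta_pos":[0,0,0],"rotation":[0,0,0],"fingers":0},{"delta_pos":[0.2,0,0],"rotation":[0,0,0],"fingers":0},{"delta_pos":[0.4,0,0],"rotation":[0,0,0],"fingers":0},{"delta_pos":[0.4,0,0],"rotation":[0,0,0],"fingers":0},{"delta_pos":[0.4,0,0],"rotation":[0,0,0],"fingers":0},{"delta_pos":[0,0,0],"rotation":[0,0,0],"fingers":0}]' 45
python3 - <<'E'
from h import *
print(get_obs()['torque'],get_obs()['wrist_force'])
E
```

```text
time: 5.05
position: [0.5775, 0.0051, 0.0531]
ee_rot: [0.803, 0.596, 0.0, 0.0]
wrist_force: [0.3, 0.9, 1.8]
finger_gap: 0.0097
grasp_force: 45.1
[ 0.09941312 -0.09016749 -0.01357955] [0.32430868 0.89187227 1.78638713]
```

```bash
python3 -m pendant '[{"delta_pos":[0.4,0,0],"rotation":[0,0,0],"fingers":0},{"delta_pos":[0.5,0,0],"rotation":[0,0,0],"fingers":0},{"delta_pos":[0.5,0,0],"rotation":[0,0,0],"fingers":0},{"delta_pos":[0.5,0,0],"rotation":[0,0,0],"fingers":0},{"delta_pos":[0.5,0,0],"rotation":[0,0,0],"fingers":0},{"delta_pos":[0.5,0,0],"rotation":[0,0,0],"fingers":0},{"delta_pos":[0.3,0,0],"rotation":[0,0,0],"fingers":0},{"delta_pos":[0,0,0],"rotation":[0,0,0],"fingers":0}]'
python3 - <<'E'
from h import *
print(get_obs()['torque'],get_obs()['wrist_force'])
s=shot('scene','s3');w=shot('wrist','w3')
im=np.hstack([cv2.resize(s['img'][160:280,130:290],(400,300)),cv2.resize(w['img'],(400,300))])
cv2.imwrite('pics/s3.png',im[:,:,::-1])
E
```

```text
time: 5.72
position: [0.5867, 0.0359, 0.053]
ee_rot: [0.803, 0.596, 0.0, -0.0]
wrist_force: [0.0, 0.8, 3.0]
finger_gap: 0.0097
grasp_force: 45.1
[ 0.01933713  0.06559916 -0.0264374 ] [0.02763437 0.75639775 3.02712223]
```

View pics/s3.png

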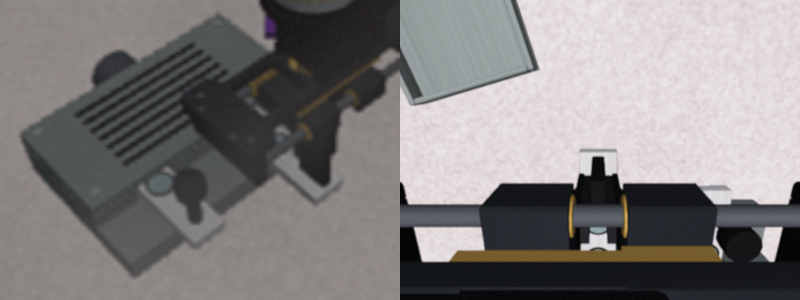

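The slider follows level, held in the fingers, with its bar end visible in both views. The force is low, so I continue the pull.

```bash
python3 -m pendant '[{"delta_pos":[0.5,0,0],"rotation":[0,0,0],"fingers":0},{"delta_pos":[0.6,0,0],"rotation":[0,0,0],"fingers":0},{"delta_pos":[0.6,0,0],"rotation":[0,0,0],"fingers":0},{"delta_pos":[0.6,0,0],"rotation":[0,0,0],"fingers":0},{"delta_pos":[0.6,0,0],"rotation":[0,0,0],"fingers":0},{"delta_pos":[0.6,0,0],"rotation":[0,0,0],"fingers":0},{"delta_pos":[0.5,0,0],"rotation":[0,0,0],"fingers":0},{"delta_pos":[0,0,0],"rotation":[0,0,0],"fingers":0}]'
python3 - <<'E'
from h import *
print(get_obs()['torque'],get_obs()['wrist_force'])
E
```

```text
time: 6.48
position: [0.5984, 0.0747, 0.053]
ee_rot: [0.803, 0.596, 0.0, -0.0]
wrist_force: [-0.1, 2.3, 1.7]
finger_gap: 0.0098
grasp_force: 45.1
[ 0.25669841 -0.04452271 -0.03550987] [-0.07619068  2.26763668  1.74529379]
```

```bash
python3 -m pendant '[{"delta_pos":[0.8,0,0],"rotation":[0,0,0],"fingers":0},{"delta_pos":[0.8,0,0],"rotation":[0,0,0],"fingers":0},{"delta_pos":[0.8,0,-0.2],"rotation":[0,0,0],"fingers":0},{"delta_pos":[0.5,0,-0.6],"rotation":[0,0,0],"fingers":0},{"delta_pos":[0.5,0,-1],"rotation":[0,0,0],"fingers":0},{"delta_pos":[0.5,0,-1.5],"rotation":[0,0,0],"fingers":0},{"delta_pos":[0.5,0,-1.5],"rotation":[0,0,0],"fingers":0},{"delta_pos":[0.5,0,-1],"rotation":[0,0,0],"fingers":0}]'
python3 -m pendant '[{"delta_pos":[1,0,0],"rotation":[0,0,-3],"fingers":0},{"delta_pos":[1,0,0],"rotation":[0,0,-3],"fingers":0},{"delta_pos":[1,0,0],"rotation":[0,0,-3],"fingers":0},{"delta_pos":[1,0,0],"rotation":[0,0,-3],"fingers":0},{"delta_pos":[1,0,0],"rotation":[0,0,-3],"fingers":0},{"delta_pos":[1,0,0],"rotation":[0,0,-3],"fingers":0},{"delta_pos":[0,0,0],"rotation":[0,0,0],"fingers":0},{"delta_pos":[0,0,0],"rotation":[0,0,0],"fingers":0}]'
python3 - <<'E'
from h import *
from scipy.spatial.transform import Rotation as R
o=get_obs();M=R.from_quat(o['ee_rot']).as_matrix()
print(o['torque'],o['wrist_force'],M[:,0])
print(M.T@(np.array([.504,.280,.1])-o['position']))
s=shot('scene','s4');w=shot('top','t4')
im=np.hstack([cv2.resize(s['img'][130:310,180:420],(400,300)),cv2.resize(w['img'][100:250,100:300],(400,300))])
cv2.imwrite('pics/s4.png',im[:,:,::-1])
E
```

```text
time: 7.15
position: [0.6134, 0.1207, 0.1135]
ee_rot: [0.803, 0.596, 0.001, 0.001]
wrist_force: [1.1, -0.6, -1.5]
finger_gap: 0.0096
grasp_force: 45.1
time: 7.82
position: [0.6221, 0.1794, 0.1114]
ee_rot: [0.7, 0.714, 0.0, 0.0]
wrist_force: [-0.4, -0.7, -0.7]
finger_gap: 0.0098
grasp_force: 45.1
[ 0.05773533 -0.11217667 -0.01975918] [-0.3645211 -0.6910182 -0.7205761] [-1.86429419e-02  9.99826203e-01 -7.29176577e-05]
[ 0.10275969 -0.11623444  0.01132476]
```

View pics/s4.png

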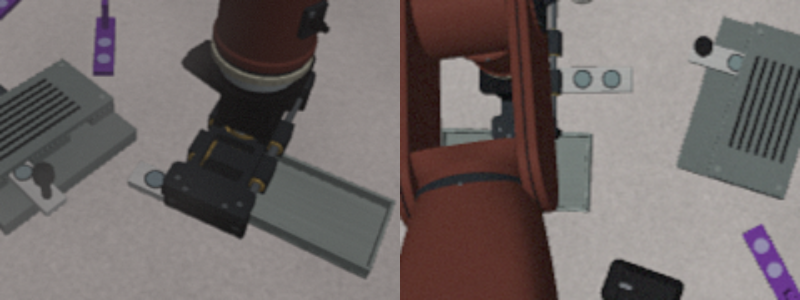

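The slider is held and looks level, with its bar to the right of the gripper and the tray at the lower left. The knob slider has not moved. Next I go over the tray and down.

```bash
python3 -m pendant '[{"delta_pos":[2,-2.2,0],"rotation":[0,0,0],"fingers":0},{"delta_pos":[2,-2.2,0],"rotation":[0,0,0],"fingers":0},{"delta_pos":[2,-2.2,0],"rotation":[0,0,0],"fingers":0},{"delta_pos":[2,-2.2,0],"rotation":[0,0,0],"fingers":0},{"delta_pos":[1.5,-1.8,0],"rotation":[0,0,0],"fingers":0},{"delta_pos":[0.8,-1,0],"rotation":[0,0,0],"fingers":0},{"delta_pos":[0,0,0],"rotation":[0,0,0],"fingers":0},{"delta_pos":[0,0,0],"rotation":[0,0,0],"fingers":0}]'
python3 -m pendant '[{"delta_pos":[0,0,1],"rotation":[0,0,0],"fingers":0},{"delta_pos":[0,0,1],"rotation":[0,0,0],"fingers":0},{"delta_pos":[0,0,1],"rotation":[0,0,0],"fingers":0},{"delta_pos":[0,0,1],"rotation":[0,0,0],"fingers":0},{"delta_pos":[0,0,0],"rotation":[0,0,0],"fingers":0},{"delta_pos":[0,0,0],"rotation":[0,0,0],"fingers":0}]'
python3 - <<'E'
from h import *
s=shot('scene','s5');w=shot('wrist','w5')
im=np.hstack([cv2.resize(s['img'][150:330,230:470],(400,300)),cv2.resize(w['img'],(400,300))])
cv2.imwrite('pics/s5.png',im[:,:,::-1])
E
```

```text
time: 8.58
position: [0.5045, 0.2795, 0.1113]
ee_rot: [0.7, 0.714, 0.0, 0.0]
wrist_force: [0.1, -0.4, -1.6]
finger_gap: 0.0101
grasp_force: 45.1
time: 9.08
position: [0.5032, 0.279, 0.0692]
ee_rot: [0.701, 0.714, -0.001, -0.001]
wrist_force: [0.1, 0.7, -1.5]
finger_gap: 0.0095
grasp_force: 45.1
```

View pics/s5.png

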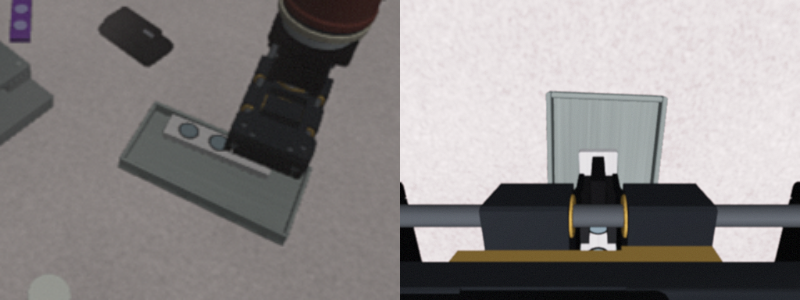

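Both views show the slider above the tray, centred to within about 1 cm and level. I lower it.

```bash
python3 -m pendant '[{"delta_pos":[0,0,1],"rotation":[0,0,0],"fingers":0},{"delta_pos":[0,0,1],"rotation":[0,0,0],"fingers":0},{"delta_pos":[0,0,0.7],"rotation":[0,0,0],"fingers":0},{"delta_pos":[0,0,0.4],"rotation":[0,0,0],"fingers":0},{"delta_pos":[0,0,0.3],"rotation":[0,0,0],"fingers":0},{"delta_pos":[0,0,0.1],"rotation":[0,0,0],"fingers":0},{"delta_pos":[0,0,0],"rotation":[0,0,0],"fingers":0},{"delta_pos":[0,0,0],"rotation":[0,0,0],"fingers":0}]'
```

```text
time: 9.85
position: [0.5043, 0.2798, 0.0362]
ee_rot: [0.7, 0.714, 0.0, 0.0]
wrist_force: [0.3, -0.1, -1.2]
finger_gap: 0.0094
grasp_force: 45.1
```

```bash
python3 -m pendant '[{"delta_pos":[0,0,0.15],"rotation":[0,0,0],"fingers":0},{"delta_pos":[0,0,0.1],"rotation":[0,0,0],"fingers":0},{"delta_pos":[0,0,0],"rotation":[0,0,0],"fingers":0},{"delta_pos":[0,0,0],"rotation":[0,0,0],"fingers":0}]'
```

```text
time: 10.18
position: [0.5041, 0.2797, 0.0335]
ee_rot: [0.7, 0.714, 0.0, -0.0]
wrist_force: [-0.4, -0.0, -1.1]
finger_gap: 0.0092
grasp_force: 45.1
```

Not quite in contact yet; a touch more, then release.

```bash
python3 -m pendant '[{"delta_pos":[0,0,0.1],"rotation":[0,0,0],"fingers":0},{"delta_pos":[0,0,0],"rotation":[0,0,0],"fingers":0},{"delta_pos":[0,0,0],"rotation":[0,0,0],"fingers":0}]'
python3 -m pendant '[{"delta_pos":[0,0,0],"rotation":[0,0,0],"fingers":0.2},{"delta_pos":[0,0,0],"rotation":[0,0,0],"fingers":0.3},{"delta_pos":[0,0,0],"rotation":[0,0,0],"fingers":0.35},{"delta_pos":[0,0,0],"rotation":[0,0,0],"fingers":0.35},{"delta_pos":[0,0,0],"rotation":[0,0,0],"fingers":0.35},{"delta_pos":[0,0,0],"rotation":[0,0,0],"fingers":0.35}]'
python3 -m pendant '[{"delta_pos":[0,0,-1],"rotation":[0,0,0],"fingers":0.35},{"delta_pos":[0,0,-2],"rotation":[0,0,0],"fingers":0.35},{"delta_pos":[0,0,-3],"rotation":[0,0,0],"fingers":0.35},{"delta_pos":[0,0,-3],"rotation":[0,0,0],"fingers":0.35},{"delta_pos":[0,0,-3],"rotation":[0,0,0],"fingers":0.35},{"delta_pos":[-3,0,-3],"rotation":[0,0,0],"fingers":0.35},{"delta_pos":[-3,0,0],"rotation":[0,0,0],"fingers":0.35},{"delta_pos":[0,0,0],"rotation":[0,0,0],"fingers":0.35}]'
python3 - <<'E'
from h import *
s=shot('scene','s6');w=shot('wrist','w6')
im=np.hstack([cv2.resize(s['img'][150:330,180:420],(400,300)),cv2.resize(w['img'],(400,300))])
cv2.imwrite('pics/s6.png',im[:,:,::-1])
E
```

```text
time: 10.43
position: [0.5044, 0.2798, 0.0331]
ee_rot: [0.7, 0.714, 0.0, 0.0]
wrist_force: [-1.7, -0.8, 4.2]
finger_gap: 0.0099
grasp_force: 45.1
time: 10.93
position: [0.5041, 0.2797, 0.0323]
ee_rot: [0.7, 0.714, -0.0, -0.0]
wrist_force: [-0.9, -0.6, -0.0]
finger_gap: 0.0296
grasp_force: 0.0
time: 11.6
position: [0.5072, 0.2171, 0.1856]
ee_rot: [0.701, 0.713, 0.002, 0.002]
wrist_force: [-0.1, 0.3, -0.1]
finger_gap: 0.0302
grasp_force: 0.0
```

View pics/s6.png

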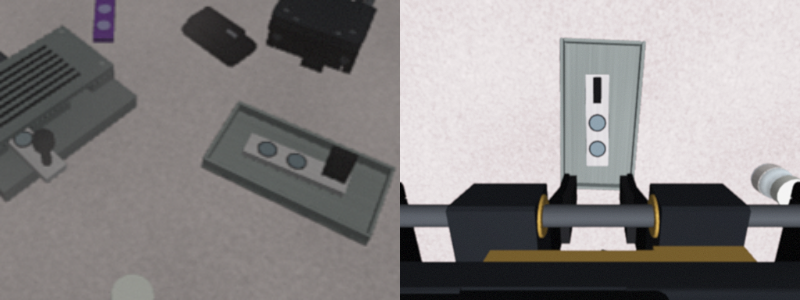

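The slider lies flat in the tray, plate up and roughly centred (wrist view: bar rows 73–166 inside tray rows 42–187). The knob slider is still in its channel and the arm is clear.

```bash
python3 -m pendant '[{"delta_pos":[0,0,0],"rotation":[0,0,0],"fingers":0.35},{"delta_pos":[0,0,0],"rotation":[0,0,0],"fingers":0.35},{"delta_pos":[0,0,0],"rotation":[0,0,0],"fingers":0.35}]'; python3 -c "from plant import close_job; print(close_job())"
```

```text
time: 11.95
position: [0.5047, 0.2209, 0.1812]
ee_rot: [0.7, 0.714, -0.001, -0.0]
wrist_force: [0.1, 0.2, 0.5]
finger_gap: 0.0303
grasp_force: 0.0
the job is handed in; nothing more can be done
None
```

I drew the plate slider out level, laid it flat in the tray with its grip plate up and let go, left the knob slider in its channel, and handed the job in at about 12 s; the hand-in gave no verdict.

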